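Serve a bread roll with kitchen tongs

TASK

Pick up the kitchen tongs, close their jaws on the small bread roll that lies on the chopping board, and hold the roll up in the tongs over the middle of the white bowl, its underside at least 5 cm above the bowl's rim. Handle the roll with the tongs only: do not touch it with the gripper, do not let it fall onto the worktop, and leave the bowl, salt shaker, mug and honey jar where they stand. Finish holding it there: the gripper stays squeezed on the tongs and the roll is neither put down nor let go.

Things in the scene. Friction and masses are not known exactly. Their poses are not given: they have to be found in the camera images.
- tongs_grip (a point): Kitchen tongs (steel, red grips and jaws, 250 mm long, 24 mm high, about 110 g) lying flat. Point midway between the arms at the grip zone, 12 mm above the underside, near the balance point. x points to the jaws, y to the left arm, z up. Grip across y on the red pads: 60 mm long (x -30 to +30 mm), 24 mm high, 56 mm over their outer faces when open.
- tongs_jaws (a point): Middle between the two jaws of the tongs: 100 mm ahead (x) of the grip point, same height, same axes. The gap between the jaws is 95 mm when open (87 mm at their lips) and shrinks 2 mm for each 1 mm that the pads are squeezed together; with the jaws closed on the roll the pads are about 34 mm over their outer faces.
- tongs_left: Left (+y) arm of the tongs with its jaw, a hollowed red plate 25 mm long, 24 mm high. Origin at the spring hinge at the rear end (100 mm behind the grip point), on the underside. Both arms move together and are sprung open: about 3 N on each pad starts them closing, 9 N brings them to the roll's width, any more presses on the roll.
- tongs_right: Right (-y) arm of the tongs with its jaw, mirror image of the left arm; same origin. Both arms always move by equal angles.
- roll_center (a point): Centre of the small round bread roll: brown, 50 mm diameter with upright sides, 40 mm high with a domed top scored with a cross, about 35 g. This point is 20 mm above its flat underside. It lies on the chopping board.
- board: Beech chopping board lying flat on the worktop, 200 mm (x) by 290 mm (y), 20 mm thick; the origin is the centre of its underside.
- bowl_rim (a point): Small white bowl standing on the worktop, 114 mm diameter, 47 mm high; this point is the centre of its mouth, at rim height. z up.
- shaker: Glass salt shaker with grey cap, 44 mm diameter, 90 mm high; origin at the centre of its underside. Leave it alone.
- mug: Dark mug, 80 x 115 mm, 101 mm high; origin at the centre of its underside. Leave it alone.
- honey: Honey jar with red lid, 58 x 62 mm, 86 mm high; origin at the centre of its underside. Leave it alone.
Not all that is in view belongs to the job. There is more than one size of the part that bears bowl_rim; the job needs the largest.

How it is judged:
By the outcome, as a careful person would: the job done as asked, in the order asked, and still so for the second after the job is handed in, while the arm keeps its last pose, push and grip.
It also fails if it takes over 58 s, if anything falls off the work surface, if the arm or the gripper's body presses on something with over 40 N, if the wrist force passes 120 N, or if a joint passes its speed limit or range.

ROBOT

A 7-joint arm with a two-finger parallel gripper is mounted at the origin on a cart in front of the work surface, level with it; the furniture and walls round the work are solid. World frame = base frame: x ahead of the robot, y to its left, z up, the work surface at z = 0. Lengths are in mm, angles in rad, forces in N, time in s.
With the tool pointing down it reaches from about 400 to 875 mm from the base axis. Payload 6.5 kg.
Tool frame: the origin (TCP) lies between the finger pads; the fingertips stand 17 mm ahead of it and the grasp point (between the pads) lies 2 mm behind it (bot.tip_reach is the distance from the TCP to the fingertips, in mm); z points along the fingers, y is the line along which they close (so a half turn about z gives the same grasp; the last joint's range is limited). The gripper opens to 85 mm and grips with 20 to 120 N. Pads are 22 mm wide; open, the fingers measure 114 mm over their backs; the gripper's body (76 mm by 85 mm) begins 54 mm behind the grasp point. The pads swing forward as they close: fully open they stand 13 mm farther back than shut.
Start: joints at [1.249, 0.536, -0.004, 1.538, 0.003, 1.067, -0.071], TCP at [164.459, -628.843, 248.29] pointing down, gripper open.
Joint ranges: [-2.7, 2.7], [-0.37, 2.16], [-1.27, 1.26], [0.24, 2.4], [-1.31, 4.45], [0.19, 1.91], [-2.76, 2.76]. Speed limits (rad/s): [2.39, 2.39, 3.14, 3.14, 3.14, 3.14, 3.14].

INTERFACE

Orientations are given as a unit quaternion [w, x, y, z].
In Python, from workcell import bot, cams gives the robot as it stands. The module is installed in compiled form; this text tells all that it offers.
- The arm moves only by the tool carry_out, never from a script. Its argument "targets" is text: rows parted by semicolons, each of 6 numbers parted by spaces: the shift along the tool's x, y, z in m, then the turn, a rotation vector about the tool's x, y, z in degrees. In form: tx ty tz rx ry rz; .... A call has 1 to 20 rows; each row is the pose to reach, as a shift and turn from the pose commanded when the call began, along the tool's axes at that moment; what a row does not reach only later rows make up. A row lasts 1/12 s, in which the tool goes at most 41.7 mm and 7.16 degrees, less where a joint would pass 70% of its speed; a pose out of reach is approached as far as the arm can. A call with a gripper value outside its range is refused whole. "gripper" is the closure, from 0 (fully open) to 1 (shut), set as the call begins (left out, the last holds). The fingers move at their own pace and stop on an object; "squeeze" is the grip in N (left out, the last holds). Time passes only in rows, so rows that repeat a pose let the fingers close. It gives the time, the measured TCP pose, the force, the opening and the grip force at its end, in the units of the state.
- bot.read_state(): the state, without advancing time (a new reading comes with each control period).
- cams.capture(name): name is "scene" or "top" or "wrist"; returns a dict with "pixels" (384x512x3 uint8, blue, green, red), "range_z" (384x512 float32, mm along the optical axis (not along the pixel's ray), 0 where there is no reading), "fovy" (degrees; the focal length in pixels is half the picture's height over the tangent of half this angle, whatever the lens; pixels are square), "cx", "cy" (the principal point, pixels), "R" (3x3) and "t" (3): a world point X has camera coordinates R X + t; the wrist camera has in their place "T_tool_cam" (4x4, takes a point from camera to tool coordinates, whose origin is the TCP and whose axes are the flange's). Camera axes: x right, y down, z forward; pixel columns grow to the right and rows downward; lengths in mm; the calibration is good to about 2 mm. A picture is of the moment at which its call begins: read the wrist's pose just before it.
- bot.job_done(): hands the job in; it is judged then, once.
The state is a dict: "t": time; "joint_positions": joint angles; "joint_velocities": joint speeds; "joint_efforts": joint torques, N m; "tool_pos": TCP position; "ee_rot": TCP orientation; "force": force on the tool from outside, world axes, zero at the start; "ft_torque": the same for the moment, N m; "width": finger opening in mm; "grasp_force": force on a finger pad.
Only numpy, scipy, OpenCV 4.12 (cv2) and the standard library are available. Lean on these libraries where they do the work, as an engineer would, in place of code of your own. Each camera call takes 0.05 s, during which the arm holds its last target. There are 200 camera calls.

## Working session

There is one attempt and no reset: what is moved stays moved. The work goes in short steps, Python scripts to look and compute and a tool call to move; the robot and the scene stay as the last step left them, time stands still between calls to the robot, and variables do not carry over. Pictures are saved under pics/ and viewed, at most 10 in all, crops included, and the job is handed in when it is done.

Besides the shell and the picture viewer there is one more tool, called after "Request:" by a JSON object that holds its "name" and its "arguments". carry_out: Moves the arm, as the interface text tells. Its arguments: {"type":"object","properties":{"targets":{"type":"string"},"gripper":{"type":"number"},"squeeze":{"type":"number"}},"required":["targets"]}

```bash
mkdir -p pics; cat > h.py <<'E'
import numpy as np, cv2
from scipy.spatial.transform import Rotation as Rn
from workcell import bot, cams
def rot(s):
    q=s["ee_rot"]; return Rn.from_quat([q[1],q[2],q[3],q[0]])
def cap(n):
    s=bot.read_state(); d=cams.capture(n)
    f=d["pixels"].shape[0]/2/np.tan(np.radians(d["fovy"])/2); z=d["range_z"]
    v,u=np.mgrid[:384,:512]
    P=np.dstack([(u-d["cx"])/f*z,(v-d["cy"])/f*z,z]).astype(float)
    if n=="wrist":
        T=np.array(d["T_tool_cam"]); P=P@T[:3,:3].T+T[:3,3]; W=rot(s).apply(P.reshape(-1,3)).reshape(P.shape)+np.array(s["tool_pos"])
    else:
        R=np.array(d["R"]);t=np.array(d["t"]).ravel(); W=(P-t)@R
    W[z==0]=np.nan
    return d["pixels"],W,d
E
python3 - <<'E'
from h import *
s=bot.read_state();print(s)
a,W,d=cap("top");b,W2,_=cap("scene")
cv2.imwrite("pics/top.png",cv2.resize(a,(800,600)));cv2.imwrite("pics/scene.png",cv2.resize(b,(800,600)))
np.savez("m.npz",a=a,W=W,b=b,W2=W2)
print(rot(s).as_matrix().round(3))
E
```

```text
{'t': 0.0, 'joint_positions': array([ 1.2487837 ,  0.53721506, -0.00444465,  1.53889804,  0.00258273,
        1.06730538, -0.07117564]), 'joint_velocities': array([ 0.0018998 ,  0.0004743 , -0.00157045, -0.00017436,  0.00151685,
        0.00218346,  0.00118781]), 'joint_efforts': array([ 5.05132039e-05, -5.83418763e+01,  1.04883593e+00, -2.59110761e+01,
        1.24012528e-02,  9.53976531e-03,  6.06542315e-06]), 'tool_pos': array([ 164.30363815, -628.24597927,  247.37161513]), 'ee_rot': array([-8.93485773e-04,  9.91824778e-01,  1.27604000e-01, -1.72872845e-04]), 'force': array([0.0123898 , 0.13987274, 0.3327976 ]), 'ft_torque': array([-0.00554591, -0.01473751,  0.03936673]), 'grasp_force': 0.0, 'width': 85.04321220936117}
[[ 0.967  0.253 -0.001]
 [ 0.253 -0.967  0.002]
 [-0.    -0.002 -1.   ]]
```

View pics/top.png

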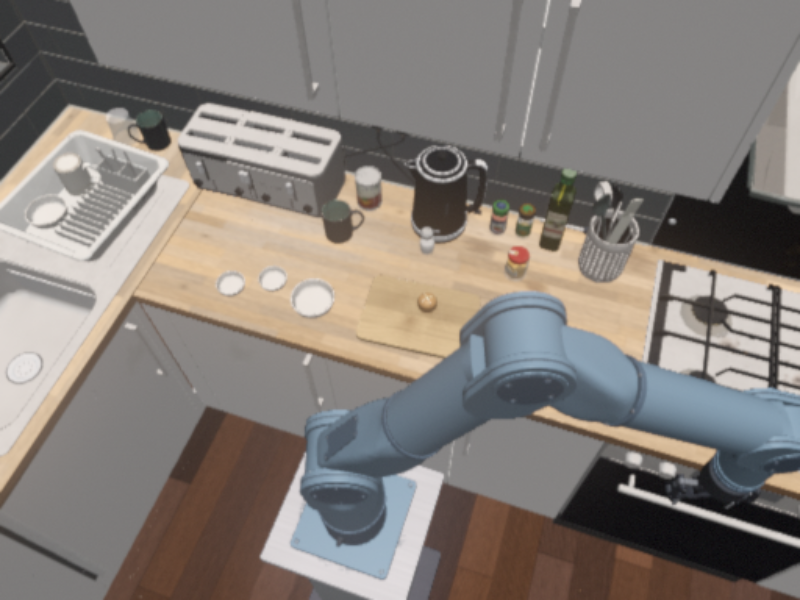

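View pics/scene.png

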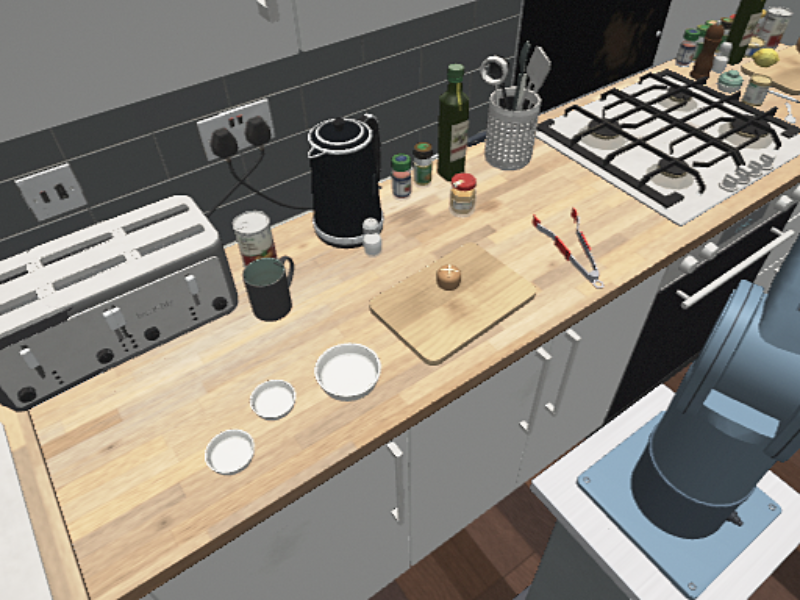

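The scene view shows the tongs at about (570,250), jaws toward the wall and hinge at (598,278). The roll is at (448,277) on the board, and the largest bowl is at (347,372). In the top view the arm hides the tongs, so I'll measure them in the scene view.

```bash
cat > meas.py <<'E'
from h import *
m=np.load("m.npz")
def comps(img,W,mask,zlo,zhi,amin,tag):
    z=W[...,2]; mk=(mask&(z>zlo)&(z<zhi)).astype(np.uint8)
    n,l,st,c=cv2.connectedComponentsWithStats(mk)
    for i in range(1,n):
        if st[i,4]>=amin:
            p=W[l==i]; lo,hi=np.percentile(p,[2,98],axis=0)
            if np.hypot(*p.mean(0)[:2])<1100:
                print(tag,"px",c[i].round(),"n",st[i,4],"mean",p.mean(0).round(),"lo",lo.round(),"hi",hi.round())
for nm,(a,W) in {"scene":(m["b"],m["W2"]),"top":(m["a"],m["W"])}.items():
    h=cv2.cvtColor(a,cv2.COLOR_BGR2HSV); H,S,V=[h[...,i].astype(int) for i in range(3)]
    comps(a,W,((H<6)|(H>172))&(S>140)&(V>70),2,150,6,nm+" red")
    comps(a,W,(S<30)&(V>170),5,110,40,nm+" white")
    comps(a,W,(H>5)&(H<20)&(S>90)&(W[...,2]>27),27,75,20,nm+" roll")
    comps(a,W,(S<60)&(V<90),10,105,60,nm+" dark")
    comps(a,W,(S<40)&(V>60),4,30,15,nm+" steel")
    ok=(W[...,2]>14)&(W[...,2]<24)
    comps(a,W,ok,14,24,500,nm+" board")
E
python3 meas.py
```

```text
scene red px [297. 116.] n 114 mean [ 738. -181.   84.] lo [ 715. -204.   77.] hi [ 765. -158.   89.]
scene red px [367. 137.] n 16 mean [ 563. -367.   15.] lo [ 550. -373.    5.] hi [ 572. -356.   23.]
scene red px [342. 141.] n 10 mean [ 597. -276.   16.] lo [ 590. -280.    8.] hi [ 605. -273.   23.]
scene red px [375. 154.] n 13 mean [ 477. -310.   22.] lo [ 456. -326.    7.] hi [ 500. -297.   25.]
scene red px [360. 158.] n 45 mean [ 496. -261.   16.] lo [ 472. -270.    4.] hi [ 525. -253.   25.]
scene red px [159. 166.] n 18 mean [841. 309.  36.] lo [830. 298.  23.] hi [851. 314.  46.]
scene white px [365.  79.] n 185 mean [ 853. -660.    8.] lo [ 806. -721.    5.] hi [ 897. -604.   15.]
scene white px [409.  83.] n 72 mean [ 714. -779.    9.] lo [ 649. -834.    5.] hi [ 746. -731.   53.]
scene white px [425.  89.] n 115 mean [ 646. -798.    8.] lo [ 595. -867.    5.] hi [ 671. -749.   13.]
scene white px [375. 104.] n 208 mean [ 698. -552.    7.] lo [ 542. -564.    5.] hi [ 870. -540.   14.]
scene white px [386.  92.] n 199 mean [ 723. -646.   14.] lo [ 692. -708.    5.] hi [ 7
[... 9720 characters left out ...]
 hi [ 666. -859.   16.]
top steel px [504. 249.] n 38 mean [ 604. -880.    9.] lo [ 598. -904.    4.] hi [ 610. -858.   14.]
top steel px [261. 306.] n 27 mean [106. -87.  11.] lo [  97. -113.    4.] hi [114. -60.  17.]
top steel px [188. 339.] n 16 mean [-77. 110.  12.] lo [-91. 105.   5.] hi [-58. 120.  20.]
top steel px [176. 340.] n 15 mean [-94. 149.   6.] lo [-112.  139.    4.] hi [-80. 157.   9.]
top steel px [193. 356.] n 16 mean [-122.   73.    6.] lo [-132.   67.    4.] hi [-110.   81.   10.]
top board px [265. 202.] n 2216 mean [514.  31.  20.] lo [ 418. -101.   14.] hi [616. 159.  24.]
top board px [245. 339.] n 550 mean [-16. -71.  16.] lo [-107. -107.   14.] hi [101. -11.  22.]
```

Request:
{"name": "carry_out", "arguments": {"targets": "0.03 -0.02 0 0 0 3;0.06 -0.038 0 0 0 6;0.09 -0.056 0 0 0 9;0.12 -0.075 0 0 0 12;0.15 -0.094 0 0 0 15;0.18 -0.113 0 0 0 18;0.21 -0.132 0 0 0 21;0.24 -0.151 0 0 0 24;0.27 -0.17 0 0 0 27;0.3 -0.188 0 0 0 30;0.33 -0.207 0 0 0 32;0.36 -0.226 0 0 0 34;0.38 -0.24 0 0 0 35;0.399 -0.251 0 0 0 36;0.399 -0.251 0 0 0 36;0.399 -0.251 0 0 0 36"}}

```text
t: 1.43
tool_pos: [487.6, -283.7, 247.9]
ee_rot: [-0.0, 0.983, -0.184, -0.0]
force: [-0.2, -0.6, -0.1]
width: 85.3
grasp_force: 0.0
```

```bash
cat > wr.py <<'E'
import sys
from h import *
a,W,d=cap("wrist"); s=bot.read_state()
print(s["tool_pos"].round(1),rot(s).as_matrix().round(3).tolist(),s["force"].round(1))
cv2.imwrite(f"pics/{sys.argv[1]}.png",a); np.savez("w.npz",a=a,W=W)
h=cv2.cvtColor(a,cv2.COLOR_BGR2HSV); H,S,V=[h[...,i].astype(int) for i in range(3)]
mk=(((H<7)|(H>172))&(S>130)&(V>60)&(W[...,2]>-10)&(W[...,2]<60)).astype(np.uint8)
n,l,st,c=cv2.connectedComponentsWithStats(mk)
for i in range(1,n):
    if st[i,4]>60:
        p=W[l==i]; p=p[p[:,2]>np.percentile(p[:,2],90)-6]
        r=cv2.minAreaRect(p[:,:2].astype(np.float32))
        print(c[i].round(),st[i,4],p.mean(0).round(1),[np.round(x,1) for x in r], "ztop",np.percentile(p[:,2],90).round(1))
E
python3 wr.py w1
```

```text
[ 486.5 -285.2  247.9] [[0.932, -0.363, -0.001], [-0.363, -0.932, -0.0], [-0.001, 0.0, -1.0]] [ 0.1 -0.4 -0.3]
[217.  78.] 99 [ 597.5 -279.5   22. ] [array([ 597.2, -279.5]), array([ 5.5, 26.8]), np.float64(74.7)] ztop 23.5
[299.  79.] 109 [ 562.6 -367.8   21.9] [array([ 562. , -367.5]), array([ 5.6, 27. ]), np.float64(61.9)] ztop 23.5
[236. 162.] 138 [ 499.9 -263.3   22.4] [array([ 498.9, -263. ]), array([ 3.9, 58.8]), np.float64(74.6)] ztop 23.5
[278. 163.] 138 [ 480.  -311.4   22.4] [array([ 479.5, -311.2]), array([ 3.8, 58.6]), np.float64(61.7)] ztop 23.5
```

View pics/w1.png

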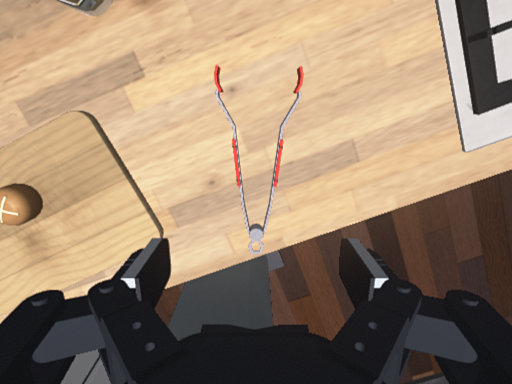

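Tongs: pads at about (236,162) and (278,163), jaws at (217,78) and (299,79). The grip point is near (488.5,-287), yaw -22°, with pad tops at 23.5 mm and the pads about 52 mm apart centre to centre, which matches the sizes given.

Request:
{"name": "carry_out", "arguments": {"targets": "0.002 0.002 0.03 0 0 0.7;0.002 0.002 0.06 0 0 0.7;0.002 0.002 0.09 0 0 0.7;0.002 0.002 0.12 0 0 0.7;0.002 0.002 0.15 0 0 0.7;0.002 0.002 0.175 0 0 0.7;0.002 0.002 0.195 0 0 0.7;0.002 0.002 0.208 0 0 0.7;0.002 0.002 0.215 0 0 0.7;0.002 0.002 0.221 0 0 0.7;0.002 0.002 0.225 0 0 0.7;0.002 0.002 0.227 0 0 0.7;0.002 0.002 0.227 0 0 0.7;0.002 0.002 0.227 0 0 0.7"}}

```text
t: 2.65
tool_pos: [488.6, -287.9, 22.0]
ee_rot: [0.0, 0.982, -0.191, 0.001]
force: [-0.1, -0.4, -0.4]
width: 85.1
grasp_force: 0.0
```

Request:
{"name": "carry_out", "arguments": {"targets": "0 0 0 0 0 0;0 0 0 0 0 0;0 0 0 0 0 0;0 0 0 0 0 0;0 0 0 0 0 0;0 0 0 0 0 0", "gripper": 0.3, "squeeze": 20}}

```text
t: 3.15
tool_pos: [488.1, -287.7, 21.3]
ee_rot: [0.0, 0.982, -0.191, 0.0]
force: [0.3, 0.2, -0.5]
width: 60.0
grasp_force: 0.0
```

Request:
{"name": "carry_out", "arguments": {"targets": "0 0 0 0 0 0;0 0 0 0 0 0;0 0 0 0 0 0;0 0 0 0 0 0;0 0 0 0 0 0;0 0 0 0 0 0", "gripper": 0.44, "squeeze": 20}}

```text
t: 3.65
tool_pos: [488.7, -288.1, 22.1]
ee_rot: [0.0, 0.982, -0.191, 0.001]
force: [-1.4, 0.5, 6.4]
width: 48.2
grasp_force: 6.4
```

```bash
python3 wr.py w2; python3 -c "
from h import *
s=bot.read_state();print(s['width'],s['grasp_force'])"
```

```text
[ 488.7 -288.1   22.1] [[0.927, -0.375, 0.001], [-0.375, -0.927, -0.001], [0.002, 0.0, -1.0]] [-0.9 -0.4  6.3]
[163.  33.] 1473 [ 594.6 -289.7   21.4] [array([ 594.3, -289.4]), array([ 6.1, 25.3]), np.float64(73.0)] ztop 23.1
[350.  34.] 1539 [ 565.3 -361.3   21.3] [array([ 564.8, -361.1]), array([ 5.9, 25.7]), np.float64(62.1)] ztop 23.1
[209. 245.] 815 [ 503.4 -270.    22.1] [array([ 502.8, -269.2]), array([ 5.2, 50.2]), np.float64(71.4)] ztop 23.0
[299. 252.] 907 [ 483.8 -308.9   22.1] [array([ 481.5, -308.5]), array([ 5.2, 59.7]), np.float64(63.7)] ztop 23.1
[215. 301.] 94 [ 474.1 -260.1   22.4] [array([ 473.9, -259.9]), array([4. , 8.6]), np.float64(71.3)] ztop 23.2
48.430188157329994 6.434768904000521
```

Request:
{"name": "carry_out", "arguments": {"targets": "0 0 -0.005 0 0 0;0 0 -0.01 0 0 0;0 0 -0.02 0 0 0;0 0 -0.03 0 0 0;0 0 -0.045 0 0 0;0 0 -0.06 0 0 0;0 0 -0.08 0 0 0;0 0 -0.1 0 0 0;0 0 -0.12 0 0 0;0 0 -0.14 0 0 0;0 0 -0.15 0 0 0;0 0 -0.15 0 0 0;0 0 -0.15 0 0 0"}}

```text
t: 4.78
tool_pos: [488.1, -287.6, 171.6]
ee_rot: [0.0, 0.982, -0.191, 0.0]
force: [-0.1, 1.2, -2.0]
width: 47.9
grasp_force: 4.8
```

```bash
python3 wr.py w3; python3 -c "
from h import *
s=bot.read_state();print(s['width'],s['grasp_force'])"
```

```text
[ 487.6 -287.4  170.6] [[0.927, -0.375, -0.001], [-0.375, -0.927, 0.0], [-0.001, -0.0, -1.0]] [ 0.3 -0.2 -1.5]
47.71741721673991 4.815550004714169
```

Request:
{"name": "carry_out", "arguments": {"targets": "-0.005 -0.009 0 0 0 -1;-0.015 -0.026 0 0 0 -2;-0.027 -0.046 0 0 0 -4;-0.039 -0.066 0 0 0 -6;-0.051 -0.086 0 0 0 -8;-0.063 -0.106 0 0 0 -10;-0.075 -0.126 0 0 0 -12;-0.087 -0.146 0 0 0 -14;-0.099 -0.166 0 0 0 -16;-0.111 -0.186 0 0 0 -17;-0.123 -0.206 0 0 0 -18;-0.135 -0.226 0 0 0 -20;-0.145 -0.243 0 0 0 -21;-0.15 -0.252 0 0 0 -22;-0.153 -0.256 0 0 0 -22;-0.153 -0.256 0 0 0 -22;-0.153 -0.256 0 0 0 -22"}}

```text
t: 6.25
tool_pos: [442.2, 6.3, 171.0]
ee_rot: [0.0, 1.0, -0.001, -0.0]
force: [0.4, 0.3, -1.9]
width: 48.2
grasp_force: 4.8
```

```bash
sed -i 's/(W\[...,2\]>-10)&(W\[...,2\]<60)/(abs(W[...,2]-s["tool_pos"][2])<45)/' wr.py
cat >> wr.py <<'E'
print("w,f",s["width"].round(1),np.round(s["grasp_force"],1))
z=W[...,2]; top=(z>50)&(z<75)&(H>4)&(H<25)&(S>70); p=W[top]
if len(p): print("roll top",len(p),p.mean(0).round(1),np.percentile(p,[2,98],axis=0).round(1).tolist())
b=(z>28)&(z<75)&(H>4)&(H<25)&(S>70); p=W[b]
if len(p): print("roll all",len(p),np.percentile(p,[1,50,99],axis=0).round(1).tolist(), cv2.minEnclosingCircle(p[:,:2].astype(np.float32)))
E
python3 wr.py w4
```

```text
[442.3   5.9 171.1] [[1.0, -0.002, -0.0], [-0.002, -1.0, -0.001], [-0.0, 0.001, -1.0]] [ 0.3 -0.  -1.2]
[161.  32.] 1511 [540.6  44.4 172.9] [array([540.3,  44.4]), array([24.5,  5.8]), np.float64(5.3)] ztop 174.6
[352.  33.] 1583 [540.3 -32.7 172.8] [array([539.9, -32.7]), array([ 5.7, 25.3]), np.float64(83.4)] ztop 174.7
[204. 206.] 157 [469.5  29.7 171.3] [array([469.2,  29.8]), array([8.5, 3.9]), np.float64(4.9)] ztop 172.4
[305. 207.] 158 [469.1 -16.4 171.2] [array([468.9, -16.5]), array([4. , 8.2]), np.float64(84.9)] ztop 172.3
[210. 255.] 639 [444.   28.3 170.8] [array([443.4,  28.8]), array([40.7,  5.2]), np.float64(3.6)] ztop 171.8
[298. 256.] 638 [443.6 -14.5 170.7] [array([442.8, -15.2]), array([ 5.2, 40.7]), np.float64(85.7)] ztop 171.7
[216. 300.] 92 [418.   26.8 170.2] [array([417.6,  26.9]), array([8.7, 3.7]), np.float64(0.6)] ztop 171.0
[292. 301.] 93 [417.5 -12.5 170. ] [array([417.5, -12.7]), array([8. , 3.8]), np.float64(2.4)] ztop 170.8Traceback (most recent call last):
  File "wr.py", line 14, in <module>
    print("w,f",s["width"].round(1),np.round(s["grasp_force"],1))
                ^^^^^^^^^^^^^^^^
AttributeError: 'float' object has no attribute 'round'
```

View pics/w4.png

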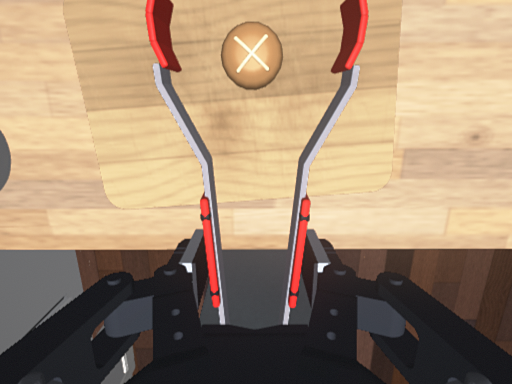

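The roll is at (252,55) between the open jaws at (161,32) and (352,33), and the tongs are held nearly level. Next I'll measure the roll from the saved frame.

```bash
sed -i 's/s\["width"\].round(1)/round(s["width"],1)/' wr.py; python3 - <<'E'
from h import *
m=np.load("w.npz");a=m["a"];W=m["W"];z=W[...,2]
v,u=np.mgrid[:384,:512]
roi=(u>200)&(u<305)&(v<110)
for lo,hi in((27,75),(35,75),(45,75),(55,75)):
    p=W[roi&(z>lo)&(z<hi)]; c,r=cv2.minEnclosingCircle(p[:,:2].astype(np.float32)); print(lo,len(p),np.percentile(p,[1,50,99],axis=0).round(1).tolist(),np.round(c,1),round(r,1))
E
```

```text
27 3288 [[528.3, -14.1, 42.9], [550.6, 8.6, 55.0], [574.0, 31.7, 59.5]] [551.9   8.9] 25.1
35 3278 [[528.4, -14.1, 44.0], [550.7, 8.6, 55.1], [574.0, 31.7, 59.5]] [551.9   8.9] 25.1
45 3219 [[528.9, -13.8, 45.5], [550.8, 8.6, 55.2], [573.8, 31.4, 59.5]] [551.8   8.9] 24.7
55 1652 [[536.0, -7.0, 55.1], [551.8, 9.1, 57.0], [567.5, 25.1, 59.9]] [551.    9.1] 19.3
```

Request:
{"name": "carry_out", "arguments": {"targets": "0.006 -0.002 0 0 -0.8 0;0.011 -0.003 0 0 -1.7 0;0.011 -0.003 0.02 0 -1.7 0;0.011 -0.003 0.04 0 -1.7 0;0.011 -0.003 0.06 0 -1.7 0;0.011 -0.003 0.07 0 -1.7 0;0.011 -0.003 0.07 0 -1.7 0;0.011 -0.003 0.07 0 -1.7 0"}}

```text
t: 6.97
tool_pos: [453.7, 9.9, 101.2]
ee_rot: [0.0, 1.0, -0.001, -0.015]
force: [-0.1, 0.0, -1.2]
width: 48.0
grasp_force: 4.8
```

```bash
python3 wr.py w5
```

```text
[454.2  10.  101.8] [[1.0, -0.001, -0.029], [-0.001, -1.0, 0.0], [-0.029, -0.0, -1.0]] [ 0.6  0.1 -0.7]
[159.  32.] 1555 [551.7  48.2 102.5] [array([551.3,  48.2]), array([23.6,  5.6]), np.float64(6.2)] ztop 104.3
[353.  33.] 1640 [551.3 -29.  102.4] [array([551., -29.]), array([ 5.7, 24.4]), np.float64(82.9)] ztop 104.2
[204. 207.] 161 [480.9  33.3 101.2] [array([480.2,  33.4]), array([9.1, 4. ]), np.float64(1.3)] ztop 102.2
[305. 207.] 159 [480.6 -12.8 101. ] [array([480.1, -12.8]), array([3.9, 8.7]), np.float64(85.1)] ztop 102.1
[211. 260.] 718 [452.2  31.8 100.7] [array([449.8,  32.2]), array([49.9,  5.1]), np.float64(3.4)] ztop 101.7
[298. 255.] 626 [455.2 -10.9 100.7] [array([454.3, -11.5]), array([ 5.2, 41.1]), np.float64(86.4)] ztop 101.7
[292. 300.] 87 [428.8  -8.9 100. ] [array([428.7,  -9.1]), array([3.9, 7.8]), np.float64(82.6)] ztop 100.7
w,f 47.7 4.8
roll top 5179 [551.8   8.8  54.9] [[531.8, -11.2, 50.4], [571.7, 28.8, 58.5]]
roll all 5961 [[528.6, -13.8, 44.7], [551.4, 8.9, 54.7], [573.9, 31.5, 58.8]] ((551.9686889648438, 9.000351905822754), 25.088115692138672)
```

View pics/w5.png

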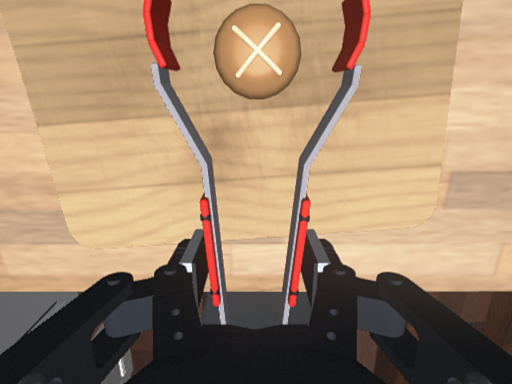

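Request:
{"name": "carry_out", "arguments": {"targets": "0 0 0.015 0 0 0;0.001 0 0.03 0 0 0;0.001 0 0.04 0 0 0;0.002 0 0.048 0 0 0;0.002 0 0.052 0 0 0;0.002 0 0.053 0 0 0;0.002 0 0.053 0 0 0;0.002 0 0.053 0 0 0"}}

```text
t: 7.68
tool_pos: [454.2, 10.1, 48.7]
ee_rot: [-0.0, 1.0, -0.0, -0.014]
force: [1.0, -0.5, -1.3]
width: 48.2
grasp_force: 4.8
```

Request:
{"name": "carry_out", "arguments": {"targets": "0 0 0 0 0 0;0 0 0 0 0 0;0 0 0 0 0 0;0 0 0 0 0 0;0 0 0 0 0 0;0 0 0 0 0 0", "gripper": 0.53, "squeeze": 20}}

```text
t: 8.18
tool_pos: [453.8, 10.1, 48.3]
ee_rot: [-0.0, 1.0, -0.0, -0.015]
force: [-0.7, -0.6, -0.8]
width: 39.9
grasp_force: 6.5
```

```bash
python3 wr.py w6
```

```text
[453.8  10.1  48.3] [[1.0, -0.001, -0.03], [-0.001, -1.0, 0.0], [-0.03, -0.0, -1.0]] [ 0.1  0.4 -1.3]
[178.  31.] 1333 [552.3  41.4  47.8] [array([551.8,  41.4]), array([23.6,  5.6]), np.float64(3.6)] ztop 49.5
[335.  32.] 1414 [552.  -22.2  47.7] [array([551.5, -22.2]), array([ 5.6, 24.5]), np.float64(84.8)] ztop 49.4
[214. 205.] 155 [481.1  29.1  47.1] [array([480.7,  29.3]), array([3.9, 8.4]), np.float64(87.0)] ztop 48.0
[295. 206.] 152 [480.7  -8.3  47. ] [array([480.5,  -8.4]), array([3.8, 8.2]), np.float64(86.8)] ztop 48.1
[217. 254.] 592 [455.5  28.7  46.8] [array([454.6,  29. ]), array([40.5,  4.6]), np.float64(1.2)] ztop 47.7
[291. 254.] 606 [455.3  -7.3  46.7] [array([454.2,  -7.7]), array([ 4.7, 41. ]), np.float64(88.0)] ztop 47.6
[221. 299.] 79 [429.3  28.   46.4] [array([429.4,  28.3]), array([3.8, 8. ]), np.float64(88.8)] ztop 47.2
[287. 299.] 81 [429.   -6.1  46.4] [array([428.9,  -6.1]), array([7.5, 3.6]), np.float64(3.6)] ztop 47.3
w,f 40.2 6.5
roll top 9224 [539.3   8.6  55.7] [[451.3, -12.3, 50.5], [560.2, 30.7, 65.7]]
roll all 10753 [[444.2, -20.5, 38.2], [544.8, 8.5, 55.2], [560.8, 33.3, 69.9]] ((497.99139404296875, 9.840536117553711), 75.5050048828125)
```

View pics/w6.png

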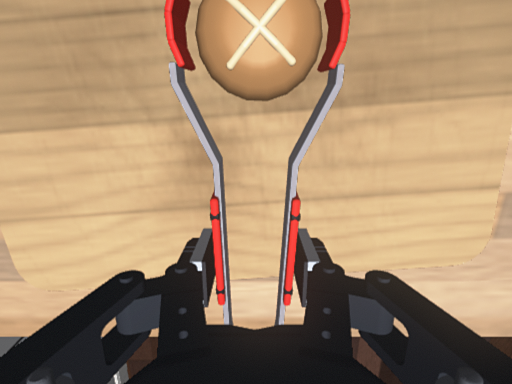

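The roll at (260,45) sits centred between the jaws at (178,31) and (335,32). I'll close on it.

Request:
{"name": "carry_out", "arguments": {"targets": "0 0 0 0 0 0;0 0 0 0 0 0;0 0 0 0 0 0;0 0 0 0 0 0;0 0 0 0 0 0;0 0 0 0 0 0;0 0 0 0 0 0;0 0 0 0 0 0", "gripper": 0.75, "squeeze": 30}}

```text
t: 8.9
tool_pos: [453.8, 10.1, 48.3]
ee_rot: [-0.0, 1.0, -0.0, -0.015]
force: [-0.7, 0.0, -1.5]
width: 33.3
grasp_force: 31.3
```

Request:
{"name": "carry_out", "arguments": {"targets": "0 0 -0.003 0 0 0;0 0 -0.008 0 0 0;0 0 -0.015 0 0 0;0 0 -0.025 0 0 0;0 0 -0.035 0 0 0;0 0 -0.05 0 0 0;0 0 -0.065 0 0 0;0 0 -0.08 0 0 0;0 0 -0.095 0 0 0;0 0 -0.11 0 0 0;0 0 -0.12 0 0 0;0 0 -0.12 0 0 0"}}

```text
t: 9.9
tool_pos: [458.9, 10.1, 170.7]
ee_rot: [-0.0, 1.0, -0.001, -0.013]
force: [0.1, -0.6, -1.3]
width: 33.2
grasp_force: 31.3
```

```bash
python3 wr.py w7; python3 - <<'E'
from h import *
b,W,_=cap("scene"); z=W[...,2]
cv2.imwrite("pics/s2.png",cv2.resize(b[60:300,120:440],(800,600)))
t,Wt,_=cap("top")
for nm,(a,W) in {"scene":(b,W),"top":(t,Wt)}.items():
    z=W[...,2]; reg=(abs(W[...,0]-475)<85)&(abs(W[...,1]-297)<75)
    for lo in (36,40,43):
        p=W[reg&(z>lo)&(z<54)]
        if len(p)>5: print(nm,lo,len(p),np.round(cv2.minEnclosingCircle(p[:,:2].astype(np.float32))[0],1),cv2.minEnclosingCircle(p[:,:2].astype(np.float32))[1],p[:,2].max())
E
```

```text
[458.2  10.1 169.4] [[1.0, -0.001, -0.027], [-0.001, -1.0, 0.0], [-0.027, -0.0, -1.0]] [-0.1 -0.7 -2.5]
[190.  31.] 806 [557.7  35.8 169.3] [array([557.1,  35.6]), array([23.7,  5.9]), np.float64(4.5)] ztop 170.9
[323.  31.] 834 [557.5 -16.3 169.2] [array([557. , -16.1]), array([ 6.1, 24.6]), np.float64(87.0)] ztop 170.7
[222. 205.] 145 [486.2  25.4 168.5] [array([485.6,  25.5]), array([3.4, 8.4]), np.float64(88.5)] ztop 169.5
[285. 249.] 828 [462.2  -4.4 168.3] [array([459.6,  -4.5]), array([ 4.1, 59.7]), np.float64(89.4)] ztop 169.3
[224. 259.] 658 [457.   25.8 168.4] [array([454.7,  26.2]), array([ 4.5, 50.1]), np.float64(89.5)] ztop 169.4
w,f 33.2 31.2
scene 36 316 [474.1 294.2] 58.46175765991211 49.21085547543589
scene 40 234 [474.1 294.2] 58.46175765991211 49.21085547543589
scene 43 172 [473.5 293.7] 58.174713134765625 49.21085547543589
top 36 148 [471.2 292.6] 59.34733963012695 53.52281611185366
top 40 115 [471.2 292.6] 59.34733963012695 53.52281611185366
top 43 84 [471.2 291.6] 59.09696578979492 53.52281611185366
```

View pics/w7.png

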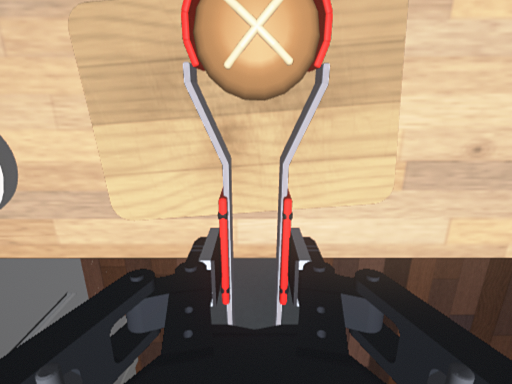

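The roll is held between the jaws at (190,31) and (323,31) and is off the board. The bowl is at (473,293.5), radius 58 and rim about 48 mm, as it should be. Now I'll carry it over.

Request:
{"name": "carry_out", "arguments": {"targets": "-0.002 -0.006 0 0 0 0;-0.005 -0.016 0 0 0 0;-0.009 -0.03 0 0 0 0;-0.014 -0.046 0 0 0 0;-0.019 -0.064 0 0 0 0;-0.025 -0.084 0 0 0 0;-0.031 -0.104 0 0 0 0;-0.037 -0.124 0 0 0 0;-0.043 -0.144 0 0 0 0;-0.049 -0.164 0 0 0 0;-0.055 -0.184 0 0 0 0;-0.061 -0.204 0 0 0 0;-0.067 -0.224 0 0 0 0;-0.072 -0.242 0 0 0 0;-0.077 -0.258 0 0 0 0;-0.081 -0.27 0 0 0 0;-0.083 -0.279 0 0 0 0;-0.084 -0.284 0 0 0 0;-0.084 -0.284 0 0 0 0;-0.084 -0.284 0 0 0 0"}}

```text
t: 11.72
tool_pos: [373.5, 293.7, 170.4]
ee_rot: [0.0, 1.0, -0.0, -0.015]
force: [-0.5, -0.1, -1.4]
width: 33.5
grasp_force: 31.3
```

```bash
python3 wr.py w8; python3 - <<'E'
from h import *
b,W,_=cap("scene"); cv2.imwrite("pics/s3.png",cv2.resize(b[60:300,60:380],(800,600)))
h=cv2.cvtColor(b,cv2.COLOR_BGR2HSV); H,S=[h[...,i].astype(int) for i in (0,1)]; z=W[...,2]
p=W[(abs(W[...,0]-473)<45)&(abs(W[...,1]-293)<45)&(z>90)&(z<200)&(H>5)&(H<22)&(S>70)]
print("roll",len(p),np.percentile(p,[1,50,99],axis=0).round(1).tolist())
a,W,_=cap("wrist"); z=W[...,2]; p=W[(abs(W[...,0]-473)<75)&(abs(W[...,1]-293)<75)&(z>36)&(z<54)]
if len(p): print("rim seen by wrist",len(p),np.percentile(p,[0,100],axis=0).round(1).tolist())
E
```

```text
[373.7 293.3 170.5] [[1.0, -0.001, -0.03], [-0.002, -1.0, -0.001], [-0.03, 0.001, -1.0]] [ 0.6 -0.1 -1.5]
[190.  30.] 794 [472.4 319.4 168.5] [array([471.9, 319.3]), array([24.2,  6.1]), np.float64(3.8)] ztop 170.0
[323.  31.] 836 [472.2 267.3 168.5] [array([471.5, 267.4]), array([ 6. , 24.3]), np.float64(86.8)] ztop 169.9
[222. 204.] 155 [400.7 309.1 168. ] [array([400.3, 309.1]), array([3.9, 7.8]), np.float64(83.4)] ztop 169.1
[286. 243.] 735 [380.1 279.1 168. ] [array([379., 279.]), array([ 4.2, 50.5]), np.float64(89.6)] ztop 168.9
[224. 253.] 574 [375.2 309.3 168.2] [array([374.3, 309.7]), array([ 4.6, 40.9]), np.float64(89.6)] ztop 169.1
[225. 298.] 85 [348.9 309.5 167.8] [array([348.8, 309.5]), array([8., 4.]), np.float64(4.0)] ztop 168.5
[283. 298.] 82 [348.6 279.4 167.8] [array([348.6, 279.3]), array([7.8, 3.3]), np.float64(2.9)] ztop 168.6
w,f 33.6 31.3
roll all 1 [[467.0, 415.5, 29.3], [467.0, 415.5, 29.3], [467.0, 415.5, 29.3]] ((467.03717041015625, 415.53314208984375), 9.999999747378752e-05)
roll 135 [[454.4, 285.8, 151.9], [472.0, 305.7, 176.5], [493.1, 321.1, 182.5]]
rim seen by wrist 945 [[415.8, 237.1, 36.0], [487.0, 350.2, 46.7]]
```

View pics/s3.png

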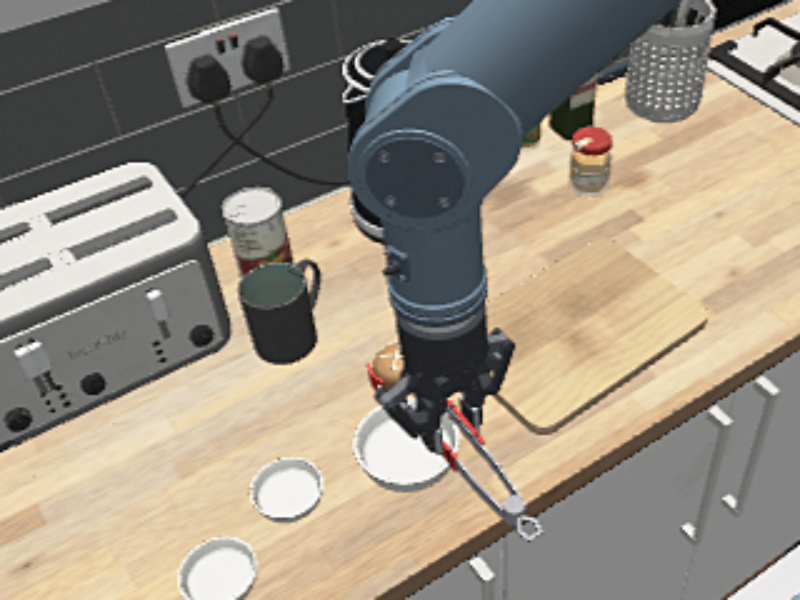

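The picture shows the roll at (388,365) in the tongs, right over the big bowl at (405,445). Jaw midpoint (472,293.4) matches the bowl centre (473,293.6), and the roll's underside is about 9 cm above the rim.

Request:
{"name": "carry_out", "arguments": {"targets": "0 0 0 0 0 0;0 0 0 0 0 0;0 0 0 0 0 0;0 0 0 0 0 0;0 0 0 0 0 0;0 0 0 0 0 0"}}

```text
t: 12.37
tool_pos: [373.6, 294.1, 170.7]
ee_rot: [-0.0, 1.0, -0.0, -0.015]
force: [-1.0, -0.4, -1.1]
width: 32.9
grasp_force: 31.3
```

```bash
python3 -c "
from h import *
print(bot.read_state()['grasp_force']); print(bot.job_done())"
```

```text
31.25469446182251
the job is handed in; nothing more can be done
None
```

The job is handed in at about 12.4 s: the tongs hold the roll within about 1 mm of the middle of the largest white bowl, its underside about 9 cm above the rim, with the gripper still squeezed at 31 N; no verdict came back.

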